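# Second probe plate on the bench hook

## Task

Take the probe plate with the rectangular eye out of the slotted rack and hang it by its eye on the bench hook, in front of the plate already hanging there and behind the upturned tip. Using the new plate, slide both back along the bar by feel until the first one comes up against the stop collar, and press the pair there with about 8 N for half a second, being gentle throughout (never pressing on plates or hook with more than about 12 N). Let go so that both hang freely, close together, and leave everything else where it stands.

Things in the scene. Friction and masses are not known exactly. Their poses are not given: they have to be found in the camera images.
- hook: Fixed steel hook stand: base 90 x 100 x 10 mm, post 14 x 18 mm. Origin: centre of the base's underside, on the post's axis. A level flat bar, 12 mm wide (y), 8 mm high, runs from the post along the stand's own -x axis (roughly towards the robot), from x = -7 to -142 mm, mid-height z = 160, top face z = 164. Nothing on the stand is higher than 178 mm.
- hook_bar (a point): Centre of the free end of the bar (x = -142, y = 0, z = 160 mm in the stand's frame; same axes as the stand, so -x is the way the bar points). The bar's last 5 mm, x = -142 to -137, carry the upturned tip, which rises 6 mm above the bar's top, to z = 170 mm.
- hook_root (a point): Centre of the bar at the post (x = -7, z = 160 mm in the stand's frame). Here a black stop collar is clamped on the bar: a disc 36 mm across, 8 mm thick, concentric with it. Its place is not measured and changes from job to job: its front face lies somewhere from x = -15 to -70 mm and has to be found by feel; it is rigid.
- plate1_eye (a point): Centre of the eye (window 18 mm wide, 22 mm high, 22 mm below the top edge) of the plate already on the hook: aluminium, 36 mm wide (y), 80 high, 10 thick (x), two brass bushings. It hangs by the eye's upper edge on the bar, eye centre at x = -100 to -90 mm in the stand's frame, at least 14 mm clear of the collar, and slides along the bar with under 2 N.
- plate2_eye (a point): Centre of the eye (window 18 mm wide, 22 mm high) of the plate to hang, half-way across, 22 mm below its top edge and 78 mm above its bottom edge. Grip the plate here from above, by its two side edges 56 mm apart: that leaves the eye free for the bar. If it bears down on the bar while pushed, drag takes part of the push. Axes: x through the thickness, y across the width, z up.
- rack: Fixed grey plastic rack, 120 x 80 x 26 mm high, origin at the centre of its underside. Two slots 11 mm wide across its x axis, at x = -35 and +35 mm, floor at z = 6 mm, 20 mm deep. One holds the plate to hang, the other the blank; which is which changes.
- blank: Aluminium blank in the rack's other slot, 56 mm wide, 75 mm high, 8 mm thick, without eye or bores; stays. Origin at the centre of its bottom edge.
- cup: Grey open cup, 60 mm across, 70 mm high, stays; origin at its underside's centre.
- setring: Steel setting ring lying flat, 48 mm across, 16 mm high, stays; origin at its underside's centre.
- driver: Screwdriver, 170 mm long, lying on the table; stays.
- wrench: Small wrench, 150 mm long, lying on the table; stays.
- plate1: The hanging plate as a whole (see its eye); origin at the centre of its bottom edge.
- plate2: The plate to hang: aluminium, about 0.1 kg, 56 mm wide (y), 100 mm high (z), 8 mm thick (x), six brass bushings and an eye near the top. Stands upright and loose in one of the rack's slots. Either face may go to the front. Origin at the centre of its bottom edge.
Mind the look-alikes: they are no part of the job. Leave any blue or green look-alike of the plate2 alone.

How it is judged:
On the way, in this order (a step that is already met when the one before it is completed fails the run):
1. the new plate's eye is over the bar behind the upturned tip, in front of the first plate, which still hangs (x of plate1_eye in the frame of hook between -0.133 and -0.012 m and y of plate1_eye in the frame of hook between -0.007 and 0.007 m and z of plate1_eye in the frame of hook between 0.148 and 0.17 m and x of plate2_eye in the frame of hook between -0.133 and -0.012 m and y of plate2_eye in the frame of hook between -0.007 and 0.007 m and z of plate2_eye in the frame of hook between 0.148 and 0.17 m and x of plate2_eye in the frame of plate1_eye below -0.007 m), for 0.1 s.
2. the pair is pressed together against the stop collar with 4 N or more for 0.3 s, both on the bar (all of step 1 and contact force between plate2 and plate1 above 4 N and contact force between plate1 and hook above 3 N), for 0.3 s.
At the end, for the whole second after the job is handed in: Both plates hang at rest by their eyes on the bar, upright within 0.2 rad, the new one in front and behind the tip, eye centres at most 13 mm apart along the bar, the first one's eye within 78 mm of the post's axis; nothing held (all of step 1 and x of plate2_eye in the frame of plate1_eye above -0.013 m and x of plate1_eye in the frame of hook above -0.078 m and z of each of plate1_eye, plate2_eye in the frame of hook below 0.157 m and angle between each of plate1_eye, plate2_eye's own z axis and vertical below 0.2 rad and contact force between hook and plate1 above 0.2 N and contact force between hook and plate2 above 0.2 N and linear speed of each of plate1, plate2 below 0.03 m/s); the robot touches nothing.
It fails at once if the first plate comes off the hook or is tipped by more than 0.4 rad (not (x of plate1_eye in the frame of hook between -0.133 and -0.012 m and y of plate1_eye in the frame of hook between -0.007 and 0.007 m and z of plate1_eye in the frame of hook between 0.148 and 0.17 m) or angle between plate1_eye's own z axis and vertical above 0.4 rad).
It fails at once if the plates are pressed together with more than 15 N (contact force between plate2 and plate1 above 15 N).
It fails at once if the hook is loaded with more than 20 N by the new plate (contact force between plate2 and hook above 20 N).
It fails at once if the hook is loaded with more than 15 N by the first plate (contact force between plate1 and hook above 15 N).
It fails at once if the blank is moved by more than 20 mm, or the cup, setting ring, screwdriver or wrench by more than 30 mm (distance of blank from where it was at the start of the episode above 0.02 m or distance of any of cup, setring, driver, wrench from where it was at the start of the episode above 0.03 m).
It also fails if it takes over 64 s, if anything falls off the work surface, if the arm or the gripper's body presses on something with over 40 N, if the wrist force passes 120 N, or if a joint passes its speed limit or range.

## Robot

A 6-joint arm with a two-finger parallel gripper is mounted at the origin on the work surface. World frame = base frame: x ahead of the robot, y to its left, z up, the work surface at z = 0. Lengths are in m, angles in rad, forces in N, time in s.
With the tool pointing down it reaches from about 0.35 to 0.975 m from the base axis. Payload 4.9 kg.
Tool frame: the origin (TCP) lies at the very end of the fingers, on their centre line; the grasp point (between the pads) lies 19 mm behind it; z points along the fingers, x is the direction in which the jaws open and shut, and the axes are right-handed (so a half turn about z gives the same grasp; the last joint's range is limited). The gripper opens to 85 mm and grips with 20 to 120 N. Pads are 22 mm wide; open, the fingers measure 114 mm over their backs; the gripper's body (76 mm by 85 mm) begins 54 mm behind the grasp point. The pads swing forward as they close: fully open they stand 13 mm farther back than shut.
Start: joints at [-1.372, 0.053, 1.613, -0, 1.476, -0.119], TCP at [0.195, -0.594, 0.231] pointing down, gripper open.
Joint ranges: [-3.01, 3.01], [-1.01, 2.22], [0.06, 2.58], [-1.02, 4.17], [0.09, 2.62], [-3.14, 3.14]. Speed limits (rad/s): [2.57, 2.57, 3.14, 3.14, 3.14, 3.14].

## Interface

Orientations are given as a unit quaternion [w, x, y, z].
In Python, from plant import manip, imaging gives the robot as it stands.
- The arm moves only by the shell command python3 -m pendant 'ROWS'. ROWS is JSON, a list that holds one entry, the list of rows, each a list of 7 numbers: the turn, a rotation vector about the world's x, y, z in units of pi rad (1.0 is pi rad), then the shift along the world's x, y, z in units of 250 mm (1.0 is 250 mm), then the opening, from 0 (shut) to 1 (fully open). In form: [[[ax, ay, az, tx, ty, tz, claw], ...]]. A call has 1 to 20 rows; each row shifts and turns the commanded pose from where the row before left it; what a row does not reach is not made up. A row lasts 1/8 s, in which the tool goes at most 62.5 mm and 10.7 degrees, less where a joint would pass 70% of its speed; a pose out of reach is approached as far as the arm can. A call with a number of a shift or a turn outside -1 to 1 is refused whole. A call with a gripper value outside its range is refused whole. The fingers move at their own pace and stop on an object; the grip force is fixed at half the most. Time passes only in rows, so rows that do not move let the fingers close. It gives the time, the measured TCP pose, the force and the opening at its end, in the units of the state.
- manip.state(): the state, without advancing time (a new reading comes with each control period).
- imaging.grab_frame(name): name is "scene" or "top"; returns a dict with "frame" (420x560x3 uint8, blue, green, red), "mtx" (3x3 intrinsics, pixels), "world_to_cam" (4x4, takes a point from world to camera coordinates). Camera axes: x right, y down, z forward; pixel columns grow to the right and rows downward; lengths in m; the calibration is good to about 2 mm. A picture is of the moment at which its call begins. There is no depth.
- manip.job_done(): hands the job in, once; it reports no verdict.
The state is a dict: "time": time; "joint_pos": joint angles; "joint_vel": joint speeds; "joint_efforts": joint torques, N m; "tool_pos": TCP position; "tool_rot": TCP orientation; "contact_force": force on the tool from outside, world axes, zero at the start; "ft_torque": the same for the moment, N m; "gripper_width": opening from 0.0 (shut) to 1.0 (fully open).
Only numpy, scipy, OpenCV 4.12 (cv2) and the standard library are available. Lean on these libraries where they do the work, as an engineer would, in place of code of your own. Each camera call takes 0.05 s, during which the arm holds its last target. There are 200 camera calls.

## Working session

There is one attempt and no reset: what is moved stays moved. The work goes in short steps, Python scripts to look and compute and a shell command to move; the robot and the scene stay as the last step left them, time stands still between calls to the robot, and variables do not carry over. Pictures are saved under pics/ and viewed, about 8 in all and at most 12, crops included, and the job is handed in when it is done.

```bash
mkdir -p pics
python3 - <<'E'
from plant import manip, imaging
import cv2,pickle,numpy as np
for n in("scene","top"):
    f=imaging.grab_frame(n); pickle.dump(f,open(n+'.pkl','wb')); cv2.imwrite(f'pics/{n}0.png',cv2.resize(f['frame'],(800,600),interpolation=cv2.INTER_CUBIC))
    print(f['mtx'].tolist(),np.round(f['world_to_cam'],4).tolist())
s=manip.state();print(s)
E
```

```text
[[536.9135663408962, 0.0, 278.7505469195742], [0.0, 536.9135663408962, 200.2629377593593], [0.0, 0.0, 1.0]] [[0.5533, 0.8329, -0.0118, -0.2818], [0.6818, -0.4609, -0.568, -0.3327], [-0.4786, 0.3062, -0.8229, 1.5894], [0.0, 0.0, 0.0, 1.0]]
[[399.84387247262293, 0.0, 280.1885826843684], [0.0, 399.84387247262293, 211.15125688456914], [0.0, 0.0, 1.0]] [[0.0116, -0.9999, -0.007, -0.022], [-0.9867, -0.0104, -0.1623, 0.5383], [0.1622, 0.0088, -0.9867, 0.9422], [0.0, 0.0, 0.0, 1.0]]
{'time': 0.1, 'joint_pos': array([-1.37197578e+00,  5.32973705e-02,  1.61414897e+00,  4.44774966e-06,
        1.47599691e+00, -1.18987236e-01]), 'joint_vel': array([ 9.28702149e-04, -3.10288360e-03, -6.17535261e-03,  2.78326572e-04,
        1.89565532e-05,  4.88151255e-04]), 'joint_efforts': array([-1.64463445e-04, -3.94904101e+01, -3.71364176e+01, -1.19875322e-04,
        3.90129135e-03, -1.95652476e-06]), 'tool_pos': array([ 0.19520099, -0.59314668,  0.23018652]), 'tool_rot': array([-6.29279653e-04,  8.10087450e-01, -5.86308338e-01, -6.78371318e-04]), 'contact_force': array([-0.53286934, -0.569531  ,  0.35417462]), 'ft_torque': array([-0.01292944, -0.0155163 ,  0.02089899]), 'gripper_width': 1.0008481479700153}
```

View pics/scene0.png

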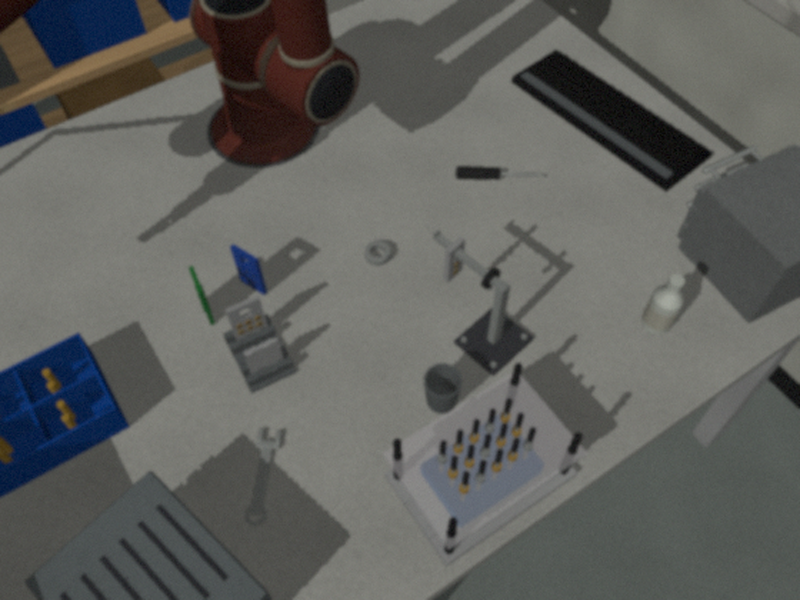

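View pics/top0.png

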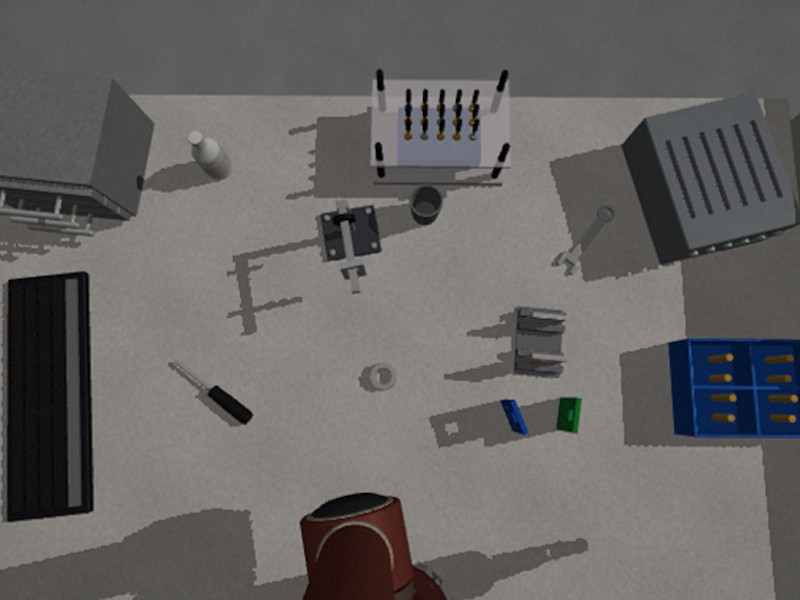

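Candidates for plate2 are the aluminium plate with eye and brass bushings in the rack's near slot (scene 247,320; top 545,357), a blue one (248,268) and a green one (202,295). The aluminium one in the rack fits the description. I'll confirm it with enlarged crops.

Run:
```python
import cv2,pickle,numpy as np
S=pickle.load(open('scene.pkl','rb'))['frame'];T=pickle.load(open('top.pkl','rb'))['frame']
def crop(I,u,v,w,h,k):
    c=I[v:v+h,u:u+w]; c=cv2.convertScaleAbs(c,alpha=1.5,beta=15)
    c=cv2.resize(c,(w*k,h*k),interpolation=cv2.INTER_CUBIC)
    for i in range(0,w,10): cv2.line(c,(i*k,0),(i*k,4 if i%50 else 12),(0,0,255),1); (i%20==0) and cv2.putText(c,str(u+i),(i*k,14),0,.35,(0,0,255))
    for i in range(0,h,10): cv2.line(c,(0,i*k),(4,i*k),(0,0,255),1);(i%20==0) and cv2.putText(c,str(v+i),(4,i*k+4),0,.35,(0,0,255))
    return c
cv2.imwrite('pics/c1.png',np.hstack([crop(S,150,200,60,80,6),crop(S,298,155,72,110,6)[:480]])) if 0 else None
cv2.imwrite('pics/c1.png',np.hstack([crop(S,150,200,60,75,7),crop(T,350,205,54,75,7)]))
cv2.imwrite('pics/c2.png',np.hstack([crop(S,298,155,80,110,5),crop(T,215,130,60,110,5)]))
```

```text
(no output)
```

View pics/c1.png

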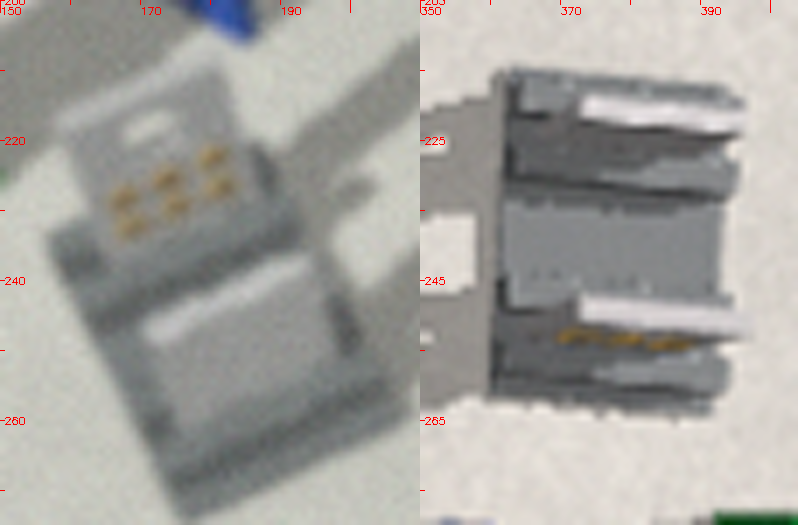

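View pics/c2.png

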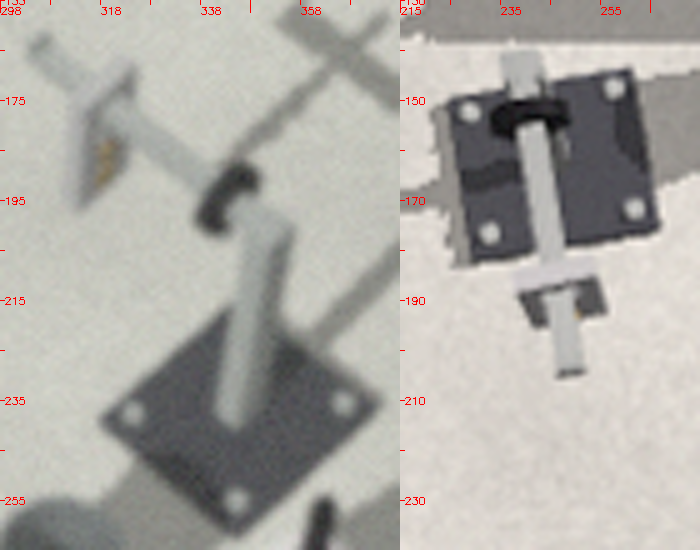

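The crops confirm it. The aluminium plate with rectangular eye and six brass bushings stands in the rack's near slot (scene eye ~171,218; top edge in top view ~373–397,250). The blank is in the far slot. On the hook, plate1 hangs near the tip, the collar is close to the post, and the bar points towards the robot. Next I'll fit the poses.

```bash
cat > h.py <<'E'
import numpy as np,pickle
from scipy.optimize import least_squares
F={n:pickle.load(open(n+'.pkl','rb')) for n in('scene','top')}
def proj(n,P):
    f=F[n];M=f['world_to_cam'];c=np.atleast_2d(P)@M[:3,:3].T+M[:3,3];p=c@f['mtx'].T;return p[:,:2]/p[:,2:]
def place(q,P): # q x,y,yaw,lean(about own y)
    c,s=np.cos(q[2]),np.sin(q[2]);t=q[3] if len(q)>3 else 0
    P=np.array(P,float);R=np.array([[np.cos(t),0,np.sin(t)],[0,1,0],[-np.sin(t),0,np.cos(t)]])
    P=(P-[0,0,q[4] if len(q)>4 else 0])@R.T+[0,0,q[4] if len(q)>4 else 0]
    return P@np.array([[c,-s,0],[s,c,0],[0,0,1]]).T+[q[0],q[1],0]
def fit(obs,q0):
    def r(q): return np.concatenate([(proj(n,place(q,[P]))[0]-uv)*1. for n,P,uv in obs])
    s=least_squares(r,q0,loss='soft_l1');return s.x,r(s.x).reshape(-1,2)
E
python3 - <<'E'
from h import *
x,y=.045,.05
hk=[('top',(x,y,.01),(224,150.6)),('top',(x,-y,.01),(261.4,143.6)),('top',(-x,-y,.01),(267,176)),('top',(-x,y,.01),(227.6,183)),
('top',(-.142,.006,.170),(246.4,205.4)),('top',(-.142,-.006,.17),(251.6,204.4)),
('scene',(x,y,.01),(374,235.4)),('scene',(x,-y,.01),(345.6,262)),('scene',(-x,-y,.01),(318.4,239)),('scene',(-x,y,.01),(343,216)),('scene',(-.1395,0,.168),(306,163))]
q,r=fit(hk,[.65,.05,.1]);print('hook',q.round(4),r.round(1).tolist())
h,w,t=.106,.028,.004
p=[('top',(t,w,h),(372.9,247.4)),('top',(t,-w,h),(396.9,249.6)),('top',(-t,-w,h),(396.4,253.3)),('top',(-t,w,h),(372.7,250.6)),
('scene',(-t,-w,h),(158.3,217.1)),('scene',(-t,w,h),(180.3,208.9)),('scene',(t,0,.084),(171.1,218.1))]
q,r=fit(p,[.5,-.27,-.05]);print('pl2',q.round(4),r.round(1).tolist())
rk=[('top',(.06,.04,.026),(361.4,215)),('top',(-.06,.04,.026),(360,261.9)),('top',(-.06,-.04,.026),(391.7,263.9)),
('scene',(.06,-.04,.026),(150+190/7,200+518/7)),('scene',(-.06,-.04,.026),(150+50/7,200+238/7)),('scene',(.06,.04,.026),(209.3,256.5))]
q,r=fit(rk,[.5,-.27,-.05]);print('rack',q.round(4),r.round(1).tolist(),place(q,[(-.035,0,0)]))
E
```

```text
hook [0.6736 0.0776 0.1912] [[-0.7, -1.8], [-0.5, -1.4], [-0.2, -1.1], [1.2, -1.3], [-0.3, -1.6], [-0.0, -1.5], [-2.2, -0.8], [-1.6, -1.2], [-2.7, -1.9], [0.5, -3.6], [-2.6, -0.8]]
pl2 [ 0.4425 -0.2539 -0.0953] [[-0.8, -0.9], [-0.1, -0.5], [0.2, -0.6], [-0.8, -0.6], [-2.4, -1.7], [-1.3, -3.4], [-0.6, 0.2]]
rack [ 0.4842 -0.2558 -0.046 ] [[-0.4, -4.8], [-0.2, -3.7], [0.7, -3.8], [-0.2, -3.2], [-1.4, -1.9], [-0.8, -1.9]] [[ 0.44928012 -0.25417816  0.        ]]
```

```bash
cat > fit2.py <<'E'
from h import *
x,y=.045,.05
hk=[('top',(x,y,.01),(224,150.6)),('top',(x,-y,.01),(261.4,143.6)),('top',(-x,-y,.01),(267,176)),('top',(-x,y,.01),(227.6,183)),
('top',(-.142,.006,.170),(246.4,205.4)),('top',(-.142,-.006,.17),(251.6,204.4)),
('scene',(x,y,.01),(374,235.4)),('scene',(x,-y,.01),(345.6,262)),('scene',(-x,-y,.01),(318.4,239)),('scene',(-x,y,.01),(343,216)),('scene',(-.1395,0,.168),(306,163))]
h,w,t=.106,.028,.004
p=[('top',(t,w,h),(372.9,247.4)),('top',(t,-w,h),(396.9,249.6)),('top',(-t,-w,h),(396.4,253.3)),('top',(-t,w,h),(372.7,250.6)),
('scene',(-t,-w,h),(158.3,217.1)),('scene',(-t,w,h),(180.3,208.9)),('scene',(t,0,.084),(171.1,218.1))]
def res(z):
    o={'scene':z[6:8],'top':z[8:10]}
    a=[(proj(n,place(q,[P]))[0]+o[n]-np.array(uv)+.4) for q,L in((z[:3],hk),(z[3:6],p)) for n,P,uv in L]
    return np.concatenate(a+[z[6:10]/1.0*1.5])
s=least_squares(res,[.67,.08,.19,.44,-.25,-.09,0,0,0,0],loss='soft_l1')
print(s.x.round(4));print(res(s.x)[:-4].reshape(-1,2).round(1).tolist())
E
python3 fit2.py
```

```text
[ 0.6746  0.0788  0.1913  0.4447 -0.2537 -0.0972  0.5156  0.6361  0.1412
  1.2283]
[[-0.6, -0.6], [-0.4, -0.2], [-0.1, 0.2], [1.3, -0.1], [-0.3, -0.4], [-0.0, -0.4], [-0.6, 0.3], [0.0, -0.1], [-1.2, -0.7], [2.1, -2.5], [-1.0, 0.3], [-0.3, -0.3], [0.3, 0.2], [0.6, 0.0], [-0.4, 0.0], [-1.0, -0.1], [0.2, -1.7], [0.9, 1.8]]
```

```bash
python3 -m pendant '[[[0,0,-0.033,0.125,0.17,0,1],[0,0,-0.033,0.125,0.17,0,1],[0,0,-0.033,0.125,0.17,0,1],[0,0,-0.033,0.125,0.17,0,1],[0,0,0,0.125,0.17,0,1],[0,0,0,0.125,0.17,0,1],[0,0,0,0.125,0.17,0,1],[0,0,0,0.125,0.17,0,1],[0,0,0,0,0,-0.2,1],[0,0,0,0,0,0,1],[0,0,0,0,0,0,1]]]'
cat > cr.py <<'E'
import cv2,numpy as np
from plant import imaging,manip
def crop(I,u,v,w,h,k):
    c=cv2.convertScaleAbs(I[v:v+h,u:u+w],alpha=1.5,beta=15)
    c=cv2.resize(c,(w*k,h*k),interpolation=cv2.INTER_CUBIC)
    for i in range(0,w,10): cv2.line(c,(i*k,0),(i*k,4),(0,0,255),1); (i%20==0) and cv2.putText(c,str(u+i),(i*k,14),0,.35,(0,0,255))
    for i in range(0,h,10): cv2.line(c,(0,i*k),(4,i*k),(0,0,255),1);(i%20==0) and cv2.putText(c,str(v+i),(4,i*k+4),0,.35,(0,0,255))
    return c
def shot(name,a,b):
    cv2.imwrite('pics/'+name,np.hstack([crop(imaging.grab_frame(n)['frame'],*r) for n,r in(('scene',a),('top',b))]))
E
python3 - <<'E'
from cr import *
shot('c3.png',(130,150,80,110,5),(330,170,80,110,5))
s=manip.state();print(s['tool_pos'],s['tool_rot'],s['time'],s['contact_force'])
E
```

```text
time: 1.48
tool_pos: [0.4453, -0.2542, 0.1821]
tool_rot: [0.0, -0.672, 0.741, -0.0]
contact_force: [-0.4, 0.4, 0.4]
gripper_width: 0.999
[ 0.44586602 -0.25496441  0.18347491] [ 2.57434181e-04 -6.71561575e-01  7.40947076e-01 -1.55432037e-03] 1.575 [ 0.3087192  -0.08563076 -0.38987663]
```

View pics/c3.png

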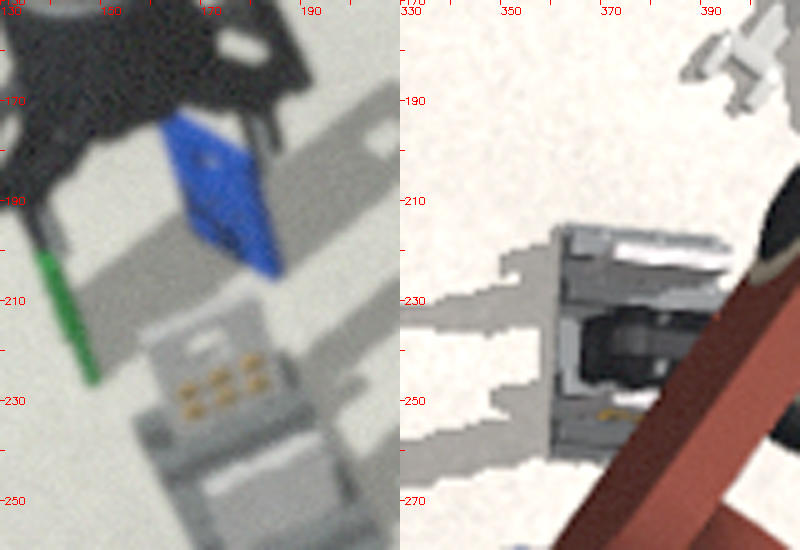

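Scene view: fingers straddle the plate line, with tips near (184,180) and (142,200). Blue and green look-alikes are nearer the robot. I'll check that the tip projections agree with the calibration offsets.

Run:
```python
from h import *
q=(.4459,-.255,-.097)
for z in(.183,.196):
  for y in(.0425,.057,-.0425,-.057): print(z,y,(proj('scene',place(q,[(0,y,z)]))[0]+[.5,.6]).round(1))
for xx in(.011,-.011):print(xx,(proj('scene',place(q,[(xx,.05,.196)]))[0]+[.5,.6]).round(1))
```

```text
0.183 0.0425 [180.9 186.1]
0.183 0.057 [187.1 183.5]
0.183 -0.0425 [143.6 201.6]
0.183 -0.057 [137.  204.3]
0.196 0.0425 [179.9 182.5]
0.196 0.057 [186.2 179.9]
0.196 -0.0425 [142.2 198.1]
0.196 -0.057 [135.6 200.8]
0.011 [185.1 184.8]
-0.011 [181.2 177.6]
```

```bash
python3 -m pendant '[[[0,0,0,-0.004,0.004,-0.12,1],[0,0,0,0,0,-0.12,1],[0,0,0,0,0,-0.12,1],[0,0,0,0,0,-0.12,1],[0,0,0,0,0,0,1],[0,0,0,0,0,0,0.4],[0,0,0,0,0,0,0],[0,0,0,0,0,0,0],[0,0,0,0,0,0,0],[0,0,0,0,0,0,0],[0,0,0,0,0,0,0],[0,0,0,0,0,0,0]]]'
```

```text
time: 3.08
tool_pos: [0.4458, -0.2539, 0.0639]
tool_rot: [0.0, -0.672, 0.74, -0.002]
contact_force: [-0.5, 0.4, 7.3]
gripper_width: 0.643
```

```bash
python3 -m pendant '[[[0,0,0,0,0,0.04,0],[0,0,0,0,0,0.08,0],[0,0,0,0,0,0.14,0],[0,0,0,0,0,0.16,0],[0,0,0,0,0,0.16,0],[0,0,0.0153,0.031,0.2,0,0],[0,0,0.0153,0.031,0.2,0,0],[0,0,0.0153,0.031,0.2,0,0],[0,0,0.0153,0.031,0.2,0,0],[0,0,0.0153,0.031,0.2,0,0],[0,0,0.0153,0.031,0.19,0,0],[0,0,0,0,0,0,0],[0,0,0,0,0,0,0],[0,0,0,0,0,0,0]]]'
python3 - <<'E'
from cr import *
shot('c4.png',(240,110,100,120,4),(220,140,100,120,4))
s=manip.state();print(s['tool_pos'],s['tool_rot'],s['time'],s['contact_force'],s['ft_torque'])
E
```

```text
time: 4.82
tool_pos: [0.4907, 0.0438, 0.2063]
tool_rot: [0.0, 0.771, -0.637, 0.0]
contact_force: [-0.2, -0.3, -0.5]
gripper_width: 0.646
[0.49072812 0.04377043 0.20630497] [ 5.25907615e-05  7.70847364e-01 -6.37019889e-01  1.31025322e-05] 4.925 [-0.69725412  0.18682757 -1.05059111] [-0.01072926 -0.02251704  0.01587532]
```

View pics/c4.png

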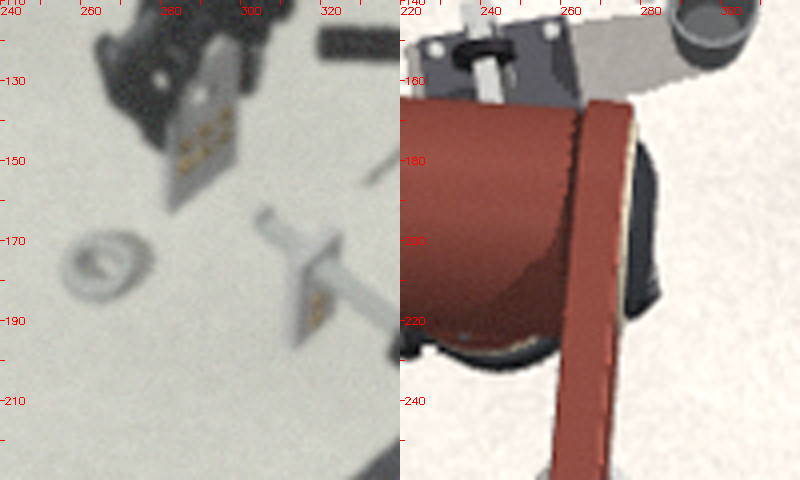

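Run:
```python
from h import *
q=(.4907,.0438,.1903); e=.2063+.0201
o=[.5-.1,.64-.1]
for nm,P in dict(eye=(.004,0,e),eyefront=(-.004,0,e),bl=(.004,-.028,e-.078),br=(.004,.028,e-.078),tr=(.004,.028,e+.022)).items(): print(nm,(proj('scene',place(q,[P]))[0]+o).round(1))
hq=(.6746,.0788,.1913)
for P in((-.142,0,.170),(-.137,0,.17),(-.142,.006,.17),(-.142,-.006,.17)): print(P,(proj('scene',place(hq,[P]))[0]+o).round(1))
c,s=np.cos(.1913),np.sin(.1913)
d=np.array(q[:2])-hq[:2];print('tcp in hook',d@[c,s],d@[-s,c])
```

```text
eye [291.1 135. ]
eyefront [288.5 133.1]
bl [282.3 164.2]
br [299.3 150.9]
tr [300.2 121.4]
(-0.142, 0, 0.17) [303.8 161.6]
(-0.137, 0, 0.17) [305.4 162.8]
(-0.142, 0.006, 0.17) [305.6 160.1]
(-0.142, -0.006, 0.17) [301.9 163.1]
tcp in hook -0.18720001267453282 0.0006043630156911577
```

```bash
python3 -m pendant '[[[0,0,0,0,0,-0.12,0],[0,0,0,0,0,-0.134,0],[0,0,0,0.063,0.011,0,0],[0,0,0,0.063,0.011,0,0],[0,0,0,0,0,0,0],[0,0,0,0,0,0,0],[0,0,0,0,0,0,0]]]'
python3 - <<'E'
from cr import *
f=[imaging.grab_frame('scene')['frame'].astype(float) for _ in range(4)]
c=crop(np.mean(f,0).astype(np.uint8),270,125,66,60,12)
cv2.imwrite('pics/c5.png',c[:600,:800])
s=manip.state();print(s['tool_pos'],s['tool_rot'],s['time'],s['contact_force'],s['ft_torque'])
E
```

```text
time: 5.8
tool_pos: [0.5218, 0.0501, 0.1428]
tool_rot: [0.0, 0.771, -0.636, -0.0]
contact_force: [-0.7, 0.7, -0.4]
gripper_width: 0.648
[0.52209738 0.05028274 0.14290897] [-4.88915542e-05  7.71465007e-01 -6.36271747e-01  6.93690761e-05] 6.0 [ 0.32737557  0.83832862 -1.0593867 ] [ 0.01136952 -0.01325283  0.03535027]
```

View pics/c5.png

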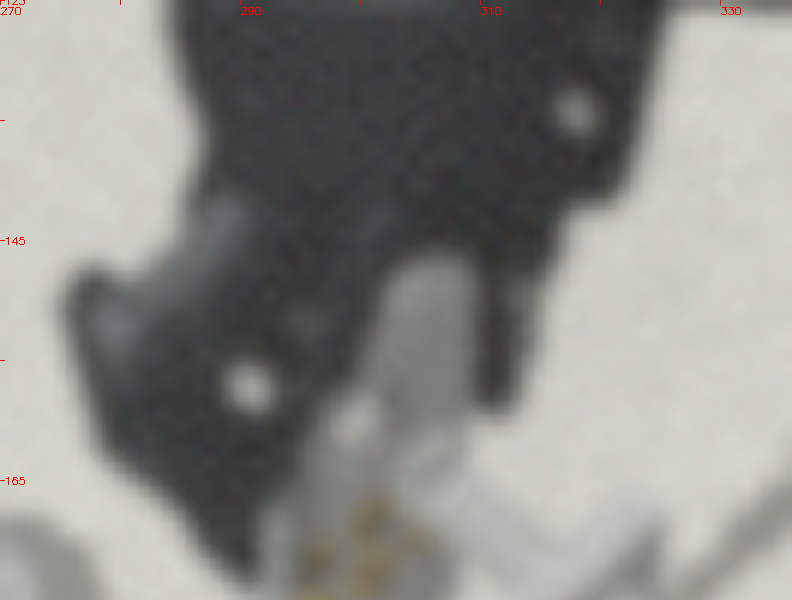

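Run:
```python
from h import *
import cv2
I=cv2.imread('pics/c5.png');I=cv2.convertScaleAbs(I,alpha=1.2)
o=np.array([.4,.54])
def pl(q,Ps,col):
    p=proj('scene',place(q,Ps))+o; p=(p-[270,125]+.5)*12-.5; cv2.polylines(I,[p.round().astype(int)],True,col,1)
e=.1629;q=(.5221,.0503,.19)
for x,c in((.004,(0,255,0)),(-.004,(255,255,0))):
    pl(q,[(x,a,e+b) for a,b in((-.009,-.011),(.009,-.011),(.009,.011),(-.009,.011))],c)
    pl(q,[(x,a,e+b) for a,b in((-.028,-.078),(.028,-.078),(.028,.022),(-.028,.022))],c)
h=(.6746,.0788,.1913)
for x,z in((-.142,.17),(-.137,.17)): pl(h,[(x,a,b) for a,b in((-.006,.156),(.006,.156),(.006,z),(-.006,z))],(0,0,255))
pl(h,[(-.137,-.006,.164),(-.137,.006,.164),(-.05,.006,.164),(-.05,-.006,.164)],(255,0,255))
cv2.imwrite('pics/c6.png',I)
```

```text
(no output)
```

View pics/c6.png

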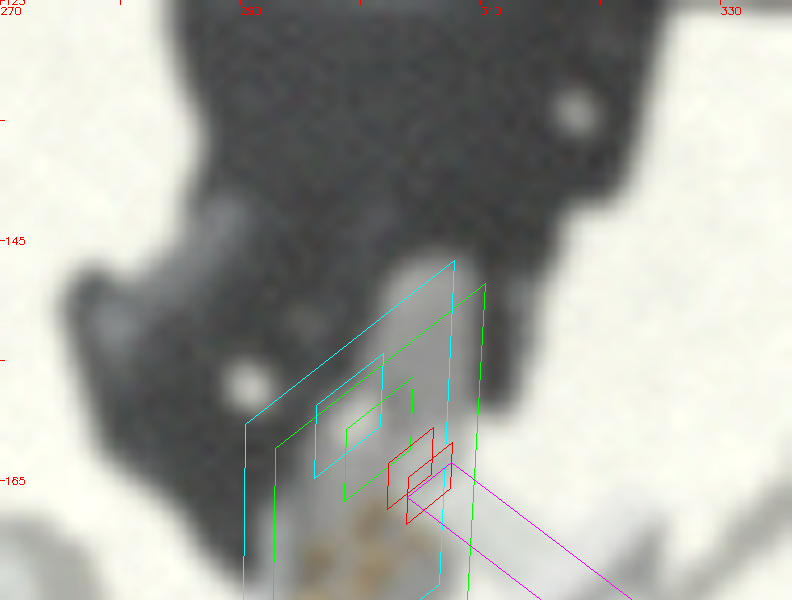

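The picture shows the eye (bright spot at 299.6,159.6) and the bar tip (~306,162), offset roughly as predicted to 1–2 px. I'll advance gently by feel.

```bash
python3 -m pendant '[[[0,0,0,0.0118,0.0023,0,0],[0,0,0,0.0118,0.0023,0,0],[0,0,0,0.004,0.0008,0,0],[0,0,0,0.004,0.0008,0,0],[0,0,0,0.004,0.0008,0,0],[0,0,0,0.004,0.0008,0,0],[0,0,0,0,0,0,0]]]'
python3 -m pendant '[[[0,0,0,0.004,0.0008,0,0],[0,0,0,0.004,0.0008,0,0],[0,0,0,0.004,0.0008,0,0]]]'
python3 -m pendant '[[[0,0,0,0.004,0.0008,0,0],[0,0,0,0.004,0.0008,0,0],[0,0,0,0,0,0,0]]]'
```

```text
time: 6.88
tool_pos: [0.5322, 0.0523, 0.1428]
tool_rot: [0.0, 0.771, -0.636, 0.0]
contact_force: [-0.2, -0.5, -0.8]
gripper_width: 0.644
time: 7.25
tool_pos: [0.5353, 0.0529, 0.1428]
tool_rot: [-0.0, 0.771, -0.636, -0.0]
contact_force: [0.0, -1.1, -1.1]
gripper_width: 0.645
time: 7.62
tool_pos: [0.5373, 0.0533, 0.1428]
tool_rot: [0.0, 0.771, -0.636, -0.0]
contact_force: [-0.7, 0.7, -1.9]
gripper_width: 0.644
```

```bash
python3 -m pendant '[[[0,0,0,0.004,0.0008,0,0],[0,0,0,0.004,0.0008,0,0],[0,0,0,0.004,0.0008,0,0],[0,0,0,0,0,0,0]]]'
python3 -m pendant '[[[0,0,0,0.004,0.0008,0,0],[0,0,0,0.004,0.0008,0,0],[0,0,0,0.004,0.0008,0,0],[0,0,0,0,0,0,0]]]'
python3 -m pendant '[[[0,0,0,0.004,0.0008,0,0],[0,0,0,0.004,0.0008,0,0],[0,0,0,0.004,0.0008,0,0],[0,0,0,0,0,0,0]]]'
```

```text
time: 8.12
tool_pos: [0.5403, 0.0539, 0.1428]
tool_rot: [-0.0, 0.771, -0.636, 0.0]
contact_force: [-0.1, 0.4, -0.6]
gripper_width: 0.644
time: 8.62
tool_pos: [0.5433, 0.0545, 0.1428]
tool_rot: [-0.0, 0.771, -0.636, -0.0]
contact_force: [-0.4, -0.5, -1.0]
gripper_width: 0.645
time: 9.12
tool_pos: [0.5463, 0.0551, 0.1428]
tool_rot: [-0.0, 0.771, -0.636, 0.0]
contact_force: [-0.3, 0.1, -0.5]
gripper_width: 0.643
```

```bash
python3 -m pendant '[[[0,0,0,0.008,0.0016,0,0],[0,0,0,0.008,0.0016,0,0],[0,0,0,0.008,0.0016,0,0],[0,0,0,0,0,-0.008,0],[0,0,0,0,0,-0.008,0],[0,0,0,0,0,-0.006,0],[0,0,0,0,0,-0.004,0],[0,0,0,0,0,0,0]]]'
python3 -m pendant '[[[0,0,0,0,0,-0.004,0],[0,0,0,0,0,0,0]]]'
```

```text
time: 10.12
tool_pos: [0.5521, 0.0563, 0.1362]
tool_rot: [0.0, 0.771, -0.636, -0.0]
contact_force: [0.3, -0.9, -0.3]
gripper_width: 0.644
time: 10.38
tool_pos: [0.5522, 0.0563, 0.1353]
tool_rot: [0.0, 0.771, -0.636, -0.0]
contact_force: [-0.7, -0.2, -0.9]
gripper_width: 0.646
```

Run:
```python
from cr import *
f=[imaging.grab_frame('scene')['frame'].astype(float) for _ in range(4)]
c=crop(np.mean(f,0).astype(np.uint8),280,130,66,60,12)
cv2.imwrite('pics/c7.png',c[:600,:800]);print(manip.state()['contact_force'])
```

```text
[-0.49842107 -0.4978335  -1.64848416]
```

View pics/c7.png

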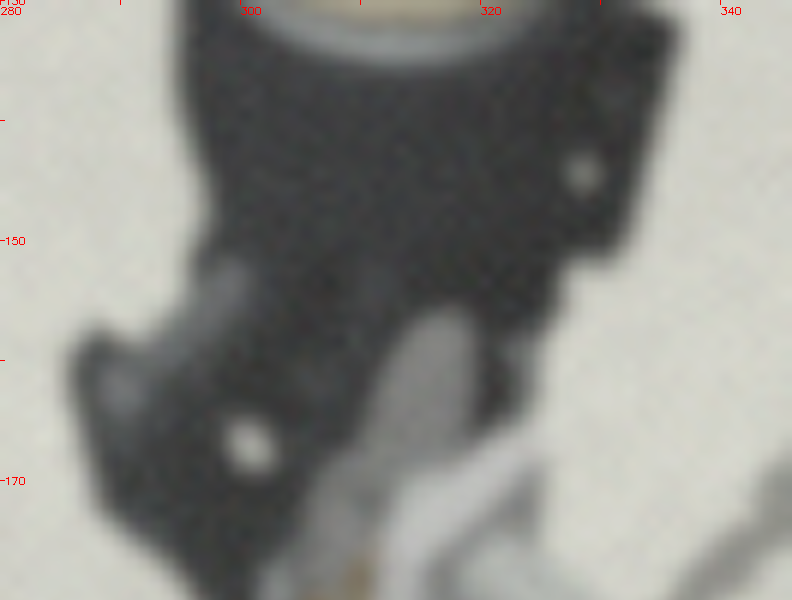

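The view is as expected: the new plate is right behind (robot side of) plate1's bright top edge, and its eye is hidden by the bar and plate1. I'll continue lowering by feel.

```bash
for i in 1 2 3 ; do :; done; python3 -m pendant '[[[0,0,0,0,0,-0.003,0],[0,0,0,0,0,-0.002,0],[0,0,0,0,0,0,0]]]'
python3 -m pendant '[[[0,0,0,0,0,-0.002,0],[0,0,0,0,0,0,0]]]'
python3 -m pendant '[[[0,0,0,0,0,-0.002,0],[0,0,0,0,0,0,0]]]'
python3 -m pendant '[[[0,0,0,0,0,-0.002,0],[0,0,0,0,0,0,0]]]'
```

```text
time: 10.95
tool_pos: [0.5521, 0.0563, 0.134]
tool_rot: [0.0, 0.771, -0.636, -0.0]
contact_force: [-1.0, -0.3, -0.4]
gripper_width: 0.645
time: 11.2
tool_pos: [0.5522, 0.0563, 0.1335]
tool_rot: [0.0, 0.771, -0.636, -0.0]
contact_force: [-0.2, -0.6, -0.8]
gripper_width: 0.643
time: 11.45
tool_pos: [0.5522, 0.0563, 0.133]
tool_rot: [0.0, 0.771, -0.636, -0.0]
contact_force: [0.4, -0.3, -0.6]
gripper_width: 0.645
time: 11.7
tool_pos: [0.5523, 0.0563, 0.1329]
tool_rot: [-0.0, 0.771, -0.636, 0.0]
contact_force: [-0.8, -0.5, 2.2]
gripper_width: 0.644
```

Contact came at TCP z ≈ 0.1328, as predicted, so the eye is on the bar. I'll estimate the collar position from the images before sliding.

Run:
```python
from h import *
h=(.6746,.0788,.1913)
for x in(-.015,-.025,-.035,-.05): 
  for dx in (0,.008): print(x+dx,'top, disc top',(proj('top',place(h,[(x+dx,0,.178)]))[0]+[-.2,.8]).round(1),'sides',(proj('top',place(h,[(x+dx,.018,.16),(x+dx,-.018,.16)]))+[-.2,.8]).round(1).tolist(),'scene top',(proj('scene',place(h,[(x+dx,0,.178)]))[0]+[.1,.2]).round(1))
for x in(-.1,-.09):print(x,proj('top',place(h,[(x-.005,.018,.176),(x+.005,.018,.176)]))+[-.2,.8])
```

```text
-0.015 top, disc top [238.1 146.8] sides [[231.1, 150.8], [247.0, 148.0]] scene top [346.3 191.6]
-0.006999999999999999 top, disc top [237.5 143.4] sides [[230.5, 147.4], [246.4, 144.6]] scene top [349.1 193.8]
-0.025 top, disc top [238.9 151.1] sides [[231.8, 155.1], [247.7, 152.3]] scene top [342.8 189. ]
-0.017 top, disc top [238.3 147.7] sides [[231.2, 151.7], [247.1, 148.9]] scene top [345.6 191.1]
-0.035 top, disc top [239.6 155.5] sides [[232.5, 159.3], [248.5, 156.5]] scene top [339.3 186.3]
-0.027000000000000003 top, disc top [239. 152.] sides [[231.9, 155.9], [247.9, 153.1]] scene top [342.1 188.4]
-0.05 top, disc top [240.7 162. ] sides [[233.6, 165.8], [249.6, 162.9]] scene top [334.1 182.4]
-0.042 top, disc top [240.1 158.5] sides [[233.0, 162.3], [249.0, 159.5]] scene top [336.9 184.5]
-0.1 [[236.75194628 188.0252359 ]
 [236.00461765 183.57235145]]
-0.09 [[236.00461765 183.57235145]
 [235.26007057 179.13604058]]
```

```bash
python3 -m pendant '[[[0,0,0,0,0,0.008,0],[0,0,0,0.016,0.0031,0.003,0],[0,0,0,0.016,0.0031,0,0],[0,0,0,0.016,0.0031,0,0],[0,0,0,0,0,0,0]]]'
```

```text
time: 12.32
tool_pos: [0.5645, 0.0586, 0.1352]
tool_rot: [0.0, 0.772, -0.636, -0.0]
contact_force: [0.1, 0.6, -0.9]
gripper_width: 0.641
```

```bash
python3 -m pendant '[[[0,0,0,0.008,0.00155,0,0],[0,0,0,0.008,0.00155,0,0],[0,0,0,0.008,0.00155,0,0],[0,0,0,0.008,0.00155,0,0],[0,0,0,0.008,0.00155,0,0],[0,0,0,0.008,0.00155,0,0]]]'
python3 -m pendant '[[[0,0,0,0.012,0.0023,0,0],[0,0,0,0.012,0.0023,0,0],[0,0,0,0.012,0.0023,0,0],[0,0,0,0.012,0.0023,0,0],[0,0,0,0.012,0.0023,0,0],[0,0,0,0.012,0.0023,0,0]]]'
```

```text
time: 13.08
tool_pos: [0.5763, 0.0609, 0.1353]
tool_rot: [0.0, 0.771, -0.636, 0.0]
contact_force: [-1.1, 0.6, -0.8]
gripper_width: 0.645
time: 13.82
tool_pos: [0.5944, 0.0644, 0.1353]
tool_rot: [0.0, 0.771, -0.636, -0.0]
contact_force: [-1.0, -0.5, -1.3]
gripper_width: 0.642
```

```bash
python3 -m pendant '[[[0,0,0,0.008,0.00155,0,0],[0,0,0,0.008,0.00155,0,0],[0,0,0,0.008,0.00155,0,0],[0,0,0,0.008,0.00155,0,0],[0,0,0,0.008,0.00155,0,0],[0,0,0,0.008,0.00155,0,0]]]'
python3 -m pendant '[[[0,0,0,0.006,0.00115,0,0],[0,0,0,0.006,0.00115,0,0],[0,0,0,0.006,0.00115,0,0],[0,0,0,0.006,0.00115,0,0],[0,0,0,0.006,0.00115,0,0],[0,0,0,0.006,0.00115,0,0]]]'
```

```text
time: 14.58
tool_pos: [0.6063, 0.0667, 0.1353]
tool_rot: [0.0, 0.771, -0.636, 0.0]
contact_force: [-0.2, -0.2, -0.5]
gripper_width: 0.644
time: 15.32
tool_pos: [0.6153, 0.0684, 0.1353]
tool_rot: [0.0, 0.771, -0.636, -0.0]
contact_force: [-0.2, 0.4, -0.2]
gripper_width: 0.646
```

```bash
python3 -m pendant '[[[0,0,0,0.004,0.0008,0,0],[0,0,0,0.004,0.0008,0,0],[0,0,0,0.004,0.0008,0,0],[0,0,0,0.004,0.0008,0,0]]]'
python3 -m pendant '[[[0,0,0,0.003,0.0006,0,0],[0,0,0,0.003,0.0006,0,0],[0,0,0,0.003,0.0006,0,0],[0,0,0,0,0,0,0]]]'
python3 -m pendant '[[[0,0,0,0.003,0.0006,0,0],[0,0,0,0.003,0.0006,0,0],[0,0,0,0.003,0.0006,0,0],[0,0,0,0,0,0,0]]]'
```

```text
time: 15.82
tool_pos: [0.6192, 0.0692, 0.1353]
tool_rot: [0.0, 0.771, -0.636, -0.0]
contact_force: [0.4, -0.6, -0.3]
gripper_width: 0.643
time: 16.32
tool_pos: [0.6215, 0.0697, 0.1353]
tool_rot: [-0.0, 0.771, -0.636, 0.0]
contact_force: [-0.4, -0.0, -0.5]
gripper_width: 0.641
time: 16.82
tool_pos: [0.6238, 0.0701, 0.1353]
tool_rot: [-0.0, 0.771, -0.636, 0.0]
contact_force: [-0.2, 0.0, -1.2]
gripper_width: 0.643
```

```bash
cat > g.py <<'E'
import sys,numpy as np
from plant import manip
s=manip.state();f=s['contact_force']@[.982,.19,0];p=(s['tool_pos'][:2]-[.5221,.0503])@[.982,.19]-.1552
print('t %.2f eye %.4f F %.1f'%(s['time'],p,f),flush=True);sys.exit(f<-2.5)
E
P='python3 -m pendant'; 
$P '[[[0,0,0,0.003,0.0006,0,0],[0,0,0,0,0,0,0]]]'>/dev/null && python3 g.py && $P '[[[0,0,0,0.003,0.0006,0,0],[0,0,0,0,0,0,0]]]'>/dev/null && python3 g.py && $P '[[[0,0,0,0.003,0.0006,0,0],[0,0,0,0,0,0,0]]]'>/dev/null && python3 g.py && $P '[[[0,0,0,0.003,0.0006,0,0],[0,0,0,0,0,0,0]]]'>/dev/null && python3 g.py && $P '[[[0,0,0,0.003,0.0006,0,0],[0,0,0,0,0,0,0]]]'>/dev/null && python3 g.py && $P '[[[0,0,0,0.003,0.0006,0,0],[0,0,0,0,0,0,0]]]'>/dev/null && python3 g.py && $P '[[[0,0,0,0.003,0.0006,0,0],[0,0,0,0,0,0,0]]]'>/dev/null && python3 g.py && $P '[[[0,0,0,0.003,0.0006,0,0],[0,0,0,0,0,0,0]]]'>/dev/null && python3 g.py
```

```text
t 17.07 eye -0.0509 F -0.1False
```

```bash
sed -i 's/sys.exit(f<-2.5)/sys.exit(int(f<-2.5))/' g.py
P='python3 -m pendant'; 
$P '[[[0,0,0,0.003,0.0006,0,0],[0,0,0,0,0,0,0]]]'>/dev/null && python3 g.py && $P '[[[0,0,0,0.003,0.0006,0,0],[0,0,0,0,0,0,0]]]'>/dev/null && python3 g.py && $P '[[[0,0,0,0.003,0.0006,0,0],[0,0,0,0,0,0,0]]]'>/dev/null && python3 g.py && $P '[[[0,0,0,0.003,0.0006,0,0],[0,0,0,0,0,0,0]]]'>/dev/null && python3 g.py && $P '[[[0,0,0,0.003,0.0006,0,0],[0,0,0,0,0,0,0]]]'>/dev/null && python3 g.py && $P '[[[0,0,0,0.003,0.0006,0,0],[0,0,0,0,0,0,0]]]'>/dev/null && python3 g.py && $P '[[[0,0,0,0.003,0.0006,0,0],[0,0,0,0,0,0,0]]]'>/dev/null && python3 g.py && $P '[[[0,0,0,0.003,0.0006,0,0],[0,0,0,0,0,0,0]]]'>/dev/null && python3 g.py
```

```text
t 17.32 eye -0.0501 F -0.5
t 17.57 eye -0.0493 F -0.4
t 17.82 eye -0.0485 F 0.1
t 18.07 eye -0.0478 F 0.3
t 18.32 eye -0.0470 F -1.1
t 18.57 eye -0.0462 F 0.4
t 18.82 eye -0.0455 F -0.3
t 19.07 eye -0.0447 F -0.4
```

```bash
P='python3 -m pendant'; 
$P '[[[0,0,0,0.003,0.0006,0,0],[0,0,0,0,0,0,0]]]'>/dev/null && python3 g.py && $P '[[[0,0,0,0.003,0.0006,0,0],[0,0,0,0,0,0,0]]]'>/dev/null && python3 g.py && $P '[[[0,0,0,0.003,0.0006,0,0],[0,0,0,0,0,0,0]]]'>/dev/null && python3 g.py && $P '[[[0,0,0,0.003,0.0006,0,0],[0,0,0,0,0,0,0]]]'>/dev/null && python3 g.py && $P '[[[0,0,0,0.003,0.0006,0,0],[0,0,0,0,0,0,0]]]'>/dev/null && python3 g.py && $P '[[[0,0,0,0.003,0.0006,0,0],[0,0,0,0,0,0,0]]]'>/dev/null && python3 g.py && $P '[[[0,0,0,0.003,0.0006,0,0],[0,0,0,0,0,0,0]]]'>/dev/null && python3 g.py && $P '[[[0,0,0,0.003,0.0006,0,0],[0,0,0,0,0,0,0]]]'>/dev/null && python3 g.py
```

```text
t 19.32 eye -0.0440 F 0.5
t 19.57 eye -0.0432 F -0.2
t 19.82 eye -0.0424 F -0.3
t 20.07 eye -0.0417 F -0.2
t 20.32 eye -0.0409 F 0.2
t 20.57 eye -0.0404 F -1.5
t 20.82 eye -0.0404 F -6.0
```

```bash
python3 g.py; python3 -m pendant '[[[0,0,0,0.001,0.0002,0,0],[0,0,0,0,0,0,0]]]'; python3 g.py
```

```text
t 20.82 eye -0.0404 F -6.0
time: 21.08
tool_pos: [0.6347, 0.0723, 0.1351]
tool_rot: [0.001, 0.771, -0.636, -0.001]
contact_force: [-7.3, -1.0, 3.0]
gripper_width: 0.646
t 21.07 eye -0.0404 F -7.4
```

```bash
python3 -m pendant '[[[0,0,0,0.0004,0.0001,0,0],[0,0,0,0,0,0,0],[0,0,0,0,0,0,0]]]';python3 -m pendant '[[[0,0,0,0,0,0,0],[0,0,0,0,0,0,0],[0,0,0,0,0,0,0]]]'; python3 -m pendant '[[[0,0,0,0,0,0,0],[0,0,0,0,0,0,0]]]'
```

```text
time: 21.45
tool_pos: [0.6347, 0.0723, 0.1351]
tool_rot: [0.001, 0.771, -0.636, -0.001]
contact_force: [-7.8, -2.0, 2.3]
gripper_width: 0.646
time: 21.82
tool_pos: [0.6347, 0.0723, 0.1352]
tool_rot: [0.001, 0.771, -0.636, -0.001]
contact_force: [-7.7, -1.5, 2.5]
gripper_width: 0.647
time: 22.08
tool_pos: [0.6347, 0.0723, 0.1352]
tool_rot: [0.001, 0.771, -0.636, -0.001]
contact_force: [-6.9, -1.6, 1.7]
gripper_width: 0.641
```

```bash
python3 -m pendant '[[[0,0,0,-0.0022,-0.0004,0,0],[0,0,0,-0.0022,-0.0004,0,0],[0,0,0,0,0,0,0]]]'; python3 -m pendant '[[[0,0,0,0,0,-0.004,0],[0,0,0,0,0,-0.004,0],[0,0,0,0,0,0,0]]]';python3 -m pendant '[[[0,0,0,0,0,-0.0012,0],[0,0,0,0,0,0,0]]]'; python3 g.py
```

```text
time: 22.45
tool_pos: [0.6347, 0.0724, 0.1351]
tool_rot: [0.0, 0.771, -0.636, -0.0]
contact_force: [-2.8, -2.1, 0.1]
gripper_width: 0.644
time: 22.82
tool_pos: [0.6348, 0.0723, 0.1332]
tool_rot: [0.0, 0.771, -0.636, -0.0]
contact_force: [-4.6, -0.8, 0.8]
gripper_width: 0.645
time: 23.08
tool_pos: [0.6348, 0.0723, 0.133]
tool_rot: [0.0, 0.771, -0.636, -0.0]
contact_force: [-4.7, -1.4, 1.8]
gripper_width: 0.649
t 23.07 eye -0.0404 F -4.9
```

```bash
python3 -m pendant '[[[0,0,0,-0.0028,-0.0005,0,0],[0,0,0,0,0,0,0]]]'; python3 g.py
```

```text
time: 23.32
tool_pos: [0.6347, 0.0724, 0.133]
tool_rot: [-0.001, 0.771, -0.636, 0.0]
contact_force: [-0.8, -0.8, -0.9]
gripper_width: 0.645
t 23.32 eye -0.0404 F -0.9
```

```bash
python3 -m pendant '[[[0,0,0,0,0,0,0.7],[0,0,0,0,0,0,0.75],[0,0,0,0,0,0,0.85],[0,0,0,0,0,0,0.9],[0,0,0,0,0,0,0.9],[0,0,0,0,0,0,0.9]]]'; python3 -m pendant '[[[0,0,0,0,0,0.02,0.9],[0,0,0,0,0,0.05,0.9],[0,0,0,0,0,0.1,0.9],[0,0,0,0,0,0.2,0.9],[0,0,0,-0.1,0,0.2,0.9],[0,0,0,-0.2,-0.1,0,0.9],[0,0,0,-0.2,-0.1,0,0.9],[0,0,0,-0.15,-0.2,0,0.9],[0,0,0,-0.1,-0.2,0,0.9],[0,0,0,0,-0.2,0,0.9],[0,0,0,0,-0.2,0,0.9],[0,0,0,0,0,0,0.9],[0,0,0,0,0,0,0.9]]]'
python3 - <<'E'
from cr import *
shot('c8.png',(298,140,80,110,5),(215,130,80,110,5))
E
```

```text
time: 24.08
tool_pos: [0.6342, 0.0723, 0.133]
tool_rot: [-0.0, 0.771, -0.636, 0.0]
contact_force: [-0.1, 0.2, 0.2]
gripper_width: 0.906
time: 25.7
tool_pos: [0.4468, -0.1775, 0.2762]
tool_rot: [-0.0, 0.771, -0.636, 0.0]
contact_force: [0.1, -1.0, 0.2]
gripper_width: 0.899
```

View pics/c8.png

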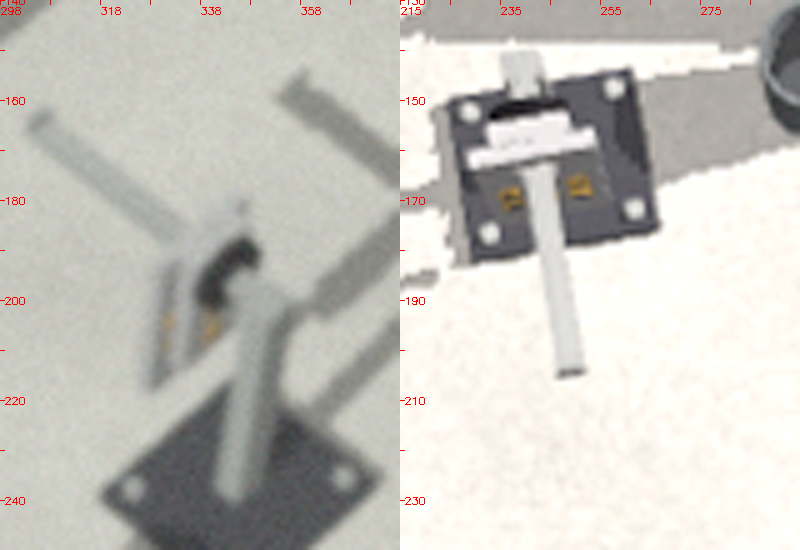

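Both plates hang on the bar, face to face against the collar (top view ~ (242,159)), and the gripper is clear. I'll hand the job in.

```bash
python3 -c "
from plant import manip
print(manip.state()['contact_force'],manip.job_done())"
```

```text
the job is handed in; nothing more can be done
[-0.24302899  0.26748161 -0.48616731] None
```

I took the aluminium plate with the eye from the rack's near slot and hung it on the bar behind the upturned tip. I then slid both plates back until the first met the stop collar, with the new plate's eye about 40 mm from the post axis. I pressed the pair there at about 7–8 N for roughly 1 s, eased off, let go and moved the arm away. The job was handed in with about 26 s on the clock, and no verdict was reported.

**Last checks:**
- The final pictures from both cameras show the two plates hanging upright, face to face against the collar.
- The cup is in its place. I did not look again at the blank, setting ring, screwdriver or wrench, but the gripper and plate met no unexpected force and stayed above the small items.
- The highest push along the bar that I read was about 8 N. The tool force at hand-in was under 1 N.

**Disagreements:**
- The two cameras disagreed by 1–2 pixels (about 2–4 mm) while I was locating things. I settled the final fit by feel, and the eye touched the bar at the predicted height.
- The first small back-off left about 3–5 N of push on the pair, so I backed off a second time before opening the gripper.

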